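# Emergency release of a locked centrifuge lid

## Robot

A 7-joint arm with a two-finger parallel gripper is mounted at the origin on the work surface. World frame = base frame: x ahead of the robot, y to its left, z up, the work surface at z = 0. Lengths are in m, angles in rad, forces in N, time in s.
With the tool pointing down it reaches from about 0.425 to 0.925 m from the base axis. Payload 6.8 kg.
Tool frame: the origin (TCP) lies at the very end of the fingers, on their centre line; the grasp point (between the pads) lies 19 mm behind it; z points along the fingers, x is the direction in which the jaws open and shut, and the axes are right-handed (so a half turn about z gives the same grasp; the last joint's range is limited). The gripper opens to 85 mm and grips with 20 to 120 N. Pads are 22 mm wide; open, the fingers measure 114 mm over their backs; the gripper's body (76 mm by 85 mm) begins 54 mm behind the grasp point. The pads swing forward as they close: fully open they stand 13 mm farther back than shut.
Start: joints at [1.03, 0.477, 0.022, 1.555, -0.011, 1.109, -0.083], TCP at [0.283, -0.613, 0.231] pointing down, gripper open.
Joint ranges: [-2.96, 2.96], [-0.34, 2.1], [-1.41, 1.46], [0.24, 2.44], [-1.37, 4.51], [0.17, 1.92], [-2.96, 2.96]. Speed limits (rad/s): [2.39, 2.39, 3.14, 3.14, 3.14, 3.14, 3.14].

## Interface

Orientations are given as a rotation vector (axis times angle).
In Python, from bench import get_obs, imaging, hand_in gives the robot as it stands.
- The arm moves only by the tool send_rows, never from a script. Its argument "motion" is a list of rows, each an object with "dp": the shift along the world's x, y, z in m, a list of three; "rot": the turn, a rotation vector about the world's x, y, z in rad, a list of three; "grip": the finger opening in m, from 0 to 0.0854. In form: [{"dp": [dx, dy, dz], "rot": [ax, ay, az], "grip": grip}, ...]. A call has 1 to 20 rows; each row shifts and turns the pose as measured when the row begins; what a row does not reach is not made up. A row lasts 1/8 s, in which the tool goes at most 62.5 mm and 10.7 degrees, less where a joint would pass 70% of its speed; a pose out of reach is approached as far as the arm can. A call is refused whole if a number of a shift passes 0.0625 or a number of a turn 0.188, either way. A call with a gripper value outside its range is refused whole. The fingers move at their own pace and stop on an object; "grip_force" is the grip in N (left out, the last holds). Time passes only in rows, so rows that do not move let the fingers close. It gives the time, the measured TCP pose, the force and the opening at its end, in the units of the state.
- get_obs(): the state, without advancing time (a new reading comes with each control period).
- imaging.grab_frame(name): name is "scene" or "top" or "wrist"; returns a dict with "img" (384x512x3 uint8, red, green, blue), "fx", "fy", "cx", "cy" (pixels), "R" (3x3) and "t" (3): a world point X has camera coordinates R X + t. Camera axes: x right, y down, z forward; pixel columns grow to the right and rows downward; lengths in m; the calibration is good to about 2 mm. A picture is of the moment at which its call begins. There is no depth.
- hand_in(): hands the job in, once; it reports no verdict.
The state is a dict: "clock": time; "joints": joint angles; "qvel": joint speeds; "tau": joint torques, N m; "tcp_pos": TCP position; "orientation": TCP orientation; "contact_force": force on the tool from outside, world axes, zero at the start; "moment": the same for the moment, N m; "grip_width": finger opening in m.
Only numpy, scipy, OpenCV 4.12 (cv2) and the standard library are available. Lean on these libraries where they do the work, as an engineer would, in place of code of your own. Each camera call takes 0.05 s, during which the arm holds its last target. There are 200 camera calls.

## Task

The power has failed and the centrifuge lid is locked with the samples inside. Take the thin release rod (not the T-handled rotor key) from the accessory stand, push it straight down through the small access hole in the deck in front of the lid, feel for the smaller, off-centre hole in the chassis plate underneath and press the hidden spring latch until the lid springs ajar, never bearing on the machine with more than about 20 N. Then draw the rod out, put it back upright and fully home in the stand and let go, leaving the lid ajar and the key, the tube rack with its tubes and the spare bucket undisturbed.

Things in the scene. Friction and masses are not known exactly. Their poses are not given: they have to be found in the camera images.
- centrifuge: Benchtop centrifuge, white housing 350 mm deep (x) x 260 wide (y) x 165 high, fixed. Origin: centre of its underside on the bench; x points from its front to its back, z up. The flat deck is at z = 165 mm. Lid: 230 x 224 x 22 mm on top of the deck, front edge (with a lip) 35 mm behind the access hole, hinged at the back.
- access_hole (a point): Centre of the round access hole in the deck, at deck height, axes as the centrifuge's; 14 mm in diameter, in a 4 mm thick shell, on the centre line, 40 mm behind the front edge of the deck. Fixed. Below it lie the chassis plate (18 mm down) and the latch (36 mm down).
- lid (a joint): Hinge of the lid, rad: 0 shut and latched; when the latch trips it springs up by itself to about 0.25 (front edge about 60 mm up), and it stays there.
- rod: Release rod: steel pin 5 mm thick and 65 mm long with a flat end, below an aluminium grooved handle of square section, 16 x 16 x 50 mm; 45 g. Origin: the lower end of the pin; x, y square to the handle's flats, z up along the rod; the handle reaches from z = 65 to 115 mm. It stands upright in one of the stand's two sockets, flats square with the stand, the handle's underside resting on the stand's top.
- rod_tip (a point): Lower end of the release rod's pin.
- rod_grip (a point): Middle of the rod's handle, 90 mm above its lower end, on its axis.
- stand: Accessory stand, grey block 130 (x) x 55 (y) x 72 mm high, fixed. Origin: centre of its underside. Two equal upright sockets, 9 mm in diameter and 68 mm deep, at x = -37.5 and +37.5 mm, y = 0; the rod is in one and the rotor key in the other. The rod is home when its lower end is 7 mm above the stand's underside.
- rotor_key: Rotor key: 6 mm shaft with an 18 mm collar and a black cross-bar 70 mm long and 12 mm thick on top (106 mm above its lower end); stands in the other socket, cross-bar roughly along the stand's y. Origin: lower end of the shaft. Not needed; leave it alone.
- rack: White tube rack 130 x 45 x 60 mm, loose, with three capped tubes. Origin: centre of its underside. Leave alone.
- tube0: Capped sample tube 13 mm thick, 96 mm tall, standing in the rack; origin at its lower end. Leave alone.
- tube1: As tube0.
- tube2: As tube0.
- bucket: Spare steel rotor bucket with a white collar, 56 mm across and 88 mm tall, upright on the bench; origin at the centre of its underside. Leave alone.
- stand_hole0 (a point): Mouth of the stand's socket at x = -37.5 mm, on its axis, 72 mm above the stand's underside.
- stand_hole1 (a point): Mouth of the stand's socket at x = +37.5 mm, likewise.
- plate_level (a point): Point on the access hole's axis, 18 mm below the deck, at the top face of a 3 mm steel chassis plate (out of sight, fixed). The rod passes through a round, sharp-edged hole of 7 mm in this plate, whose centre lies 2.5 to 3.5 mm to one side of this point, in any direction, differently each time and not measured: it must be felt for.
- latch_rest (a point): Point on the access hole's axis, 36 mm below the deck, at the top of the spring latch's 26 mm square pad before it is pressed (does not move with it). It takes about 5 N to start it downwards, rising by about 0.45 N per mm; it trips after about 9 mm (about 10 N) and meets a hard stop after 15 mm. It springs back when let go.

How it is judged:
By the outcome, as a careful person would: the job done as asked, in the order asked, and still so for the second after the job is handed in, with the robot touching nothing.
It also fails if it takes over 72 s, if anything falls off the work surface, if the arm or the gripper's body presses on something with over 40 N, if the wrist force passes 120 N, or if a joint passes its speed limit or range.

## Working session

There is one attempt and no reset: what is moved stays moved. The work goes in short steps, Python scripts to look and compute and a tool call to move; the robot and the scene stay as the last step left them, time stands still between calls to the robot, and variables do not carry over. Pictures are saved under pics/ and viewed, about 8 in all and at most 12, crops included, and the job is handed in when it is done.

Besides the shell and the picture viewer there is one more tool, called as name([rows], argument=value, ...), one row to a line, values as JSON. send_rows: Moves the arm, as the interface text tells. Its arguments: {"type":"object","properties":{"motion":{"type":"array","items":{"type":"object","properties":{"dp":{"type":"array","items":{"type":"number"}},"rot":{"type":"array","items":{"type":"number"}},"grip":{"type":"number"}}}},"grip_force":{"type":"number"}},"required":["motion"]}

```bash
mkdir -p pics
python3 - <<'E'
from bench import get_obs, imaging
import cv2,numpy as np
o=get_obs()
for k,v in o.items(): print(k,np.round(v,4))
for n in("scene","top"):
    f=imaging.grab_frame(n); cv2.imwrite(f"pics/{n}0.png",f["img"][:,:,::-1])
    print(n,f["fx"],f["fy"],f["cx"],f["cy"],np.round(f["R"],4).tolist(),np.round(f["t"],4))
E
```

```text
clock 0.0
joints [ 1.0299  0.4778  0.0224  1.5565 -0.0115  1.1093 -0.0831]
qvel [-0.0017 -0.0003  0.0006 -0.0006  0.      0.0005 -0.001 ]
tau [ 1.00000e-04 -5.96451e+01  1.60800e+00 -2.81204e+01  1.25000e-02
  9.20000e-03  0.00000e+00]
tcp_pos [ 0.2828 -0.6122  0.2303]
orientation [-2.6459e+00  1.6922e+00  2.6000e-03]
contact_force [ 0.2912 -0.335  -0.5849]
moment [0.0252 0.0158 0.0393]
grip_width 0.0854
scene 354.3398708126334 354.3398708126334 256.90305527877985 190.11934155381692 [[0.1515, 0.9884, 0.0079], [0.8354, -0.1237, -0.5355], [-0.5283, 0.0877, -0.8445]] [-0.0134 -0.4659  1.3222]
top 477.68729144975066 477.68729144975066 258.43579620500805 194.60112061798728 [[0.0728, -0.9973, 0.003], [-0.9744, -0.0718, -0.2129], [0.2126, 0.0126, -0.9771]] [-0.0964  0.6084  1.5175]
```

View pics/scene0.png

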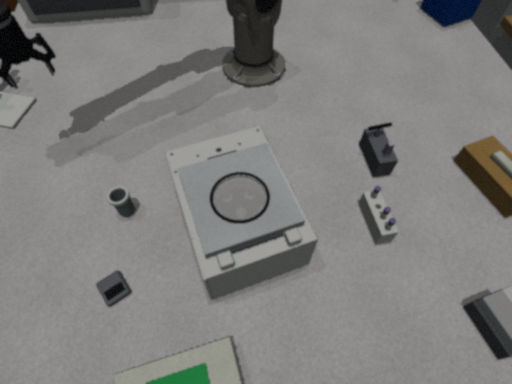

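View pics/top0.png

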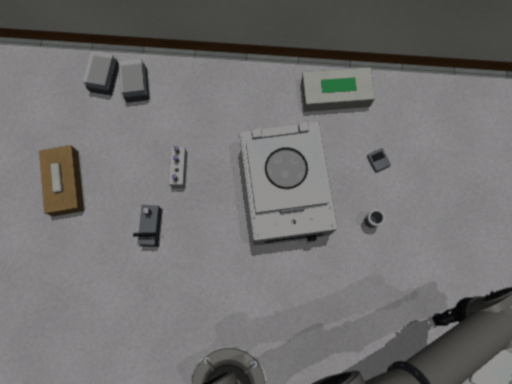

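The top view shows the stand at about (149,225), with the rod at its far socket (146,211) and the key's cross-bar at (146,235). The access hole is near (294,222). In the scene view the rod is at (390,152) and the hole at (219,150).

```bash
cat > h.py <<'E'
from bench import get_obs, imaging
import cv2,numpy as np
from scipy.spatial.transform import Rotation as Ro
def ray(f,u,v):
    R,t=np.array(f["R"]),np.array(f["t"])
    d=R.T@np.array([(u-f["cx"])/f["fx"],(v-f["cy"])/f["fy"],1.]); return -R.T@t,d
def plane(f,u,v,z):
    c,d=ray(f,u,v); return c+d*(z-c[2])/d[2]
def tri(*obs):
    A=np.zeros((3,3));b=np.zeros(3);L=[]
    for f,u,v in obs:
        c,d=ray(f,u,v);d=d/np.linalg.norm(d);P=np.eye(3)-np.outer(d,d);A+=P;b+=P@c;L.append((P,c))
    X=np.linalg.solve(A,b); return X,[np.linalg.norm(P@(X-c)) for P,c in L]
def proj(f,X):
    p=np.array(f["R"])@X+f["t"]; return f["fx"]*p[0]/p[2]+f["cx"],f["fy"]*p[1]/p[2]+f["cy"]
def snap(n,name=None):
    f=imaging.grab_frame(n)
    if name: cv2.imwrite(f"pics/{name}.png",f["img"][:,:,::-1]); np.save(f"pics/{name}.npy",f,allow_pickle=True)
    return f
def load(name): return np.load(f"pics/{name}.npy",allow_pickle=True).item()
def st():
    o=get_obs(); R=Ro.from_rotvec(o["orientation"]).as_matrix()
    print("t",round(o["clock"],2),"tcp",np.round(o["tcp_pos"],4),"x",np.round(R[:,0],4),"z",np.round(R[:,2],4),"F",np.round(o["contact_force"],2),"w",round(o["grip_width"],4),"q",np.round(o["joints"],2)); return o,R
E
python3 - <<'E'
from h import *
s=snap("scene","s1");t=snap("top","t1")
print("rod top",tri((s,390,149),(t,146,211)),"hole",tri((s,219,150),(t,294,222)))
for n,u,v in(("key",146,235),("rod",146,211)):print(n,plane(t,u,v,.12))
print("bucket",plane(t,375,218,.088),"rack",plane(t,178,165,.09))
w=snap("wrist","w1");R=np.array(w["R"]);print("wrist cam",w["fx"],w["cx"],w["cy"],np.round(-R.T@w["t"],4),np.round(R,3).tolist())
o,Rt=st(); print("cam in tool",Rt.T@(-R.T@w["t"]-o["tcp_pos"]), np.round(Rt.T@R.T,3).tolist())
E
```

```text
rod top (array([0.52716247, 0.30659355, 0.09602541]), [np.float64(0.0013067626377245688), np.float64(0.001306762637724553)]) hole (array([ 0.51512126, -0.16604896,  0.16192638]), [np.float64(0.002062856891089361), np.float64(0.0020628568910894007)])
key [0.44667698 0.28998955 0.12      ]
rod [0.52269301 0.29937914 0.12      ]
bucket [ 0.55938363 -0.43361704  0.088     ] rack [0.68884201 0.2203923  0.09      ]
wrist cam 346.09983457827576 255.78356865412522 196.72595456753356 [ 0.3553 -0.5805  0.3743] [[0.419, -0.908, -0.001], [-0.864, -0.399, 0.307], [-0.28, -0.128, -0.952]]
t 0.25 tcp [ 0.283  -0.6125  0.2309] x [ 4.194e-01 -9.078e-01 -9.000e-04] z [-4.e-04  8.e-04 -1.e+00] F [-0.72  0.    0.37] w 0.0853 q [ 1.03  0.48  0.02  1.56 -0.01  1.11 -0.08]
cam in tool [ 0.00111689 -0.07903125 -0.14345597] [[1.0, -0.001, -0.001], [0.001, 0.952, 0.307], [0.0, -0.307, 0.952]]
```

send_rows([
  {"dp": [0, 0, 0.05], "rot": [0, 0, -0.04], "grip": 0.06},
  {"dp": [0.029, 0.056, 0.01], "rot": [0, 0, -0.04], "grip": 0.06},
  {"dp": [0.029, 0.056, 0.01], "rot": [0, 0, -0.04], "grip": 0.06},
  {"dp": [0.029, 0.056, 0.01], "rot": [0, 0, -0.04], "grip": 0.06},
  {"dp": [0.029, 0.056, 0.01], "rot": [0, 0, -0.04], "grip": 0.06},
  {"dp": [0.029, 0.056, 0.01], "rot": [0, 0, -0.04], "grip": 0.06},
  {"dp": [0.029, 0.056, 0], "rot": [0, 0, -0.04], "grip": 0.06},
  {"dp": [0.029, 0.056, 0], "rot": [0, 0, -0.04], "grip": 0.06},
  {"dp": [0.029, 0.056, 0], "rot": [0, 0, 0], "grip": 0.06},
  {"dp": [0, 0, 0], "rot": [0, 0, 0], "grip": 0.06},
])

```text
clock: 1.5
tcp_pos: [0.5092, -0.1659, 0.3317]
orientation: [-2.328, 2.105, -0.001]
contact_force: [0.5, -1.1, 0.1]
grip_width: 0.0597
```

Run:
```python
from h import *
f=snap("wrist","w2"); st(); print(proj(f,np.array([.515,-.166,.165])))
```

```text
t 1.55 tcp [ 0.508  -0.1691  0.3315] x [ 9.630e-02 -9.954e-01 -1.000e-04] z [ 2.e-03  3.e-04 -1.e+00] F [-0.82 -1.1  -0.54] w 0.0595 q [ 0.38  0.17 -0.2   1.75  0.04  1.22 -1.3 ]
(np.float64(255.87041370553308), np.float64(169.80604550924852))
```

View pics/w2.png

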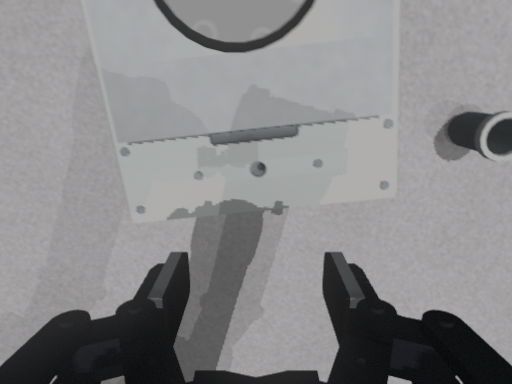

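The hole shows at about (259,169), in front of the lid lip at (255,133). The fingers are at the bottom of the picture, and the predicted hole position was (256,170). I'll take a second view on the way to the stand.

send_rows([
  {"dp": [0, 0.05, -0.03], "rot": [0, 0, 0], "grip": 0.06},
  {"dp": [0, 0.05, -0.03], "rot": [0, 0, 0], "grip": 0.06},
  {"dp": [0, 0, 0], "rot": [0, 0, 0], "grip": 0.06},
])

```text
clock: 1.92
tcp_pos: [0.5068, -0.0726, 0.2702]
orientation: [-2.316, 2.122, -0.006]
contact_force: [-1.1, -0.6, -0.2]
grip_width: 0.0599
```

```bash
cat >> h.py <<'E'
def blob(f,u,v,r=14,dark=True):
    g=cv2.cvtColor(f["img"],cv2.COLOR_RGB2GRAY);u,v=int(round(u)),int(round(v))
    p=g[v-r:v+r+1,u-r:u+r+1]; th,m=cv2.threshold(p,0,255,(cv2.THRESH_BINARY_INV if dark else cv2.THRESH_BINARY)+cv2.THRESH_OTSU)
    n,l,s,c=cv2.connectedComponentsWithStats(m)
    k=min(range(1,n),key=lambda i:np.hypot(*(c[i]-r))-.5*np.sqrt(s[i,4])); return u-r+c[k][0],v-r+c[k][1],s[k].tolist()
E
python3 - <<'E'
from h import *
a=load("w2");b=snap("wrist","w3");st();t=load("t1");s=load("s1")
pa=blob(a,259,169);q=proj(b,plane(a,*pa[:2],.165));pb=blob(b,*q)
print(pa,q,pb); print(tri((a,*pa[:2]),(b,*pb[:2])),plane(a,*pa[:2],.165),plane(b,*pb[:2],.165),plane(t,*blob(t,294,222,6)[:2],.165))
# lid/deck direction: front edge
e=plane(a,396,197,.165)-plane(a,133,222,.165);print(e,np.degrees(np.arctan2(e[1],e[0])))
E
```

```text
t 1.98 tcp [ 0.5076 -0.0753  0.2714] x [ 0.0839 -0.9965  0.0044] z [ 0.0049 -0.004  -1.    ] F [-0.06  0.1   0.4 ] w 0.06 q [ 0.26  0.18 -0.27  1.88  0.06  1.08 -1.52]
(np.float64(258.0268817204301), np.float64(168.83870967741936), [6, 7, 15, 15, 186]) (np.float64(380.9881675156927), np.float64(194.60184607236218)) (np.float64(381.37651821862346), np.float64(194.0161943319838), [6, 5, 18, 17, 247])
(array([ 0.51645545, -0.16789397,  0.16544023]), [np.float64(0.0002451356580015599), np.float64(0.0002451356580015753)]) [ 0.51610373 -0.16787919  0.165     ] [ 0.51658576 -0.16808035  0.165     ] [ 0.51714455 -0.166493    0.165     ]
[ 0.05034975 -0.24668696  0.        ] -78.46415987419911
```

send_rows([
  {"dp": [0.001, 0.06, 0.01], "rot": [0, 0, 0], "grip": 0.06},
  {"dp": [0.001, 0.06, 0.01], "rot": [0, 0, 0], "grip": 0.06},
  {"dp": [0.001, 0.06, 0], "rot": [0, 0, 0], "grip": 0.06},
  {"dp": [0.001, 0.06, 0], "rot": [0, 0, 0], "grip": 0.06},
  {"dp": [0.001, 0.06, 0], "rot": [0, 0, 0], "grip": 0.06},
  {"dp": [0.001, 0.05, 0], "rot": [0, 0, 0], "grip": 0.06},
  {"dp": [0, 0, 0], "rot": [0, 0, 0], "grip": 0.06},
])

```text
clock: 2.85
tcp_pos: [0.5217, 0.2642, 0.2975]
orientation: [-2.272, 2.163, -0.027]
contact_force: [-0.9, -0.5, 0.0]
grip_width: 0.0601
```

Run:
```python
from h import *
f=snap("wrist","w4"); st(); print(proj(f,np.array([.525,.302,.122])))
```

```text
t 2.9 tcp [0.5226 0.2612 0.2974] x [ 0.0453 -0.9989  0.0111] z [ 0.0159 -0.0104 -0.9998] F [ 1.1  -1.67 -0.19] w 0.0601 q [-0.21  0.3  -0.46  1.68  0.16  1.18 -2.24]
(np.float64(213.38195351258958), np.float64(170.57795624717616))
```

View pics/w4.png

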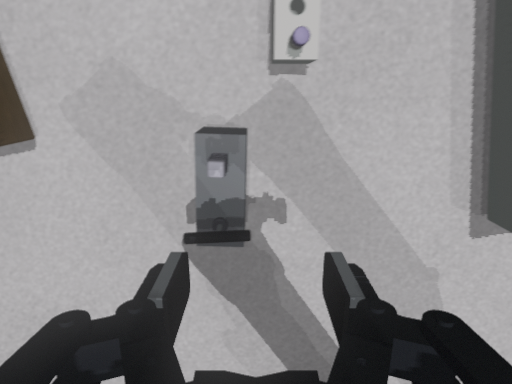

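The rod's bright square top is at about (216,170), with the stand's edges at u 196 to 247. The key bar at (217,237) is clear, and the tool tilt needs a small correction. I'll take a second, nearer view.

send_rows([
  {"dp": [0.002, 0.037, -0.05], "rot": [0.0104, 0.0159, 0], "grip": 0.06},
  {"dp": [0, 0, 0], "rot": [0, 0, 0], "grip": 0.06},
])

```text
clock: 3.15
tcp_pos: [0.5292, 0.292, 0.2472]
orientation: [-2.26, 2.182, -0.006]
contact_force: [-1.5, -0.2, -0.1]
grip_width: 0.0602
```

```bash
cat > rod.py <<'E'
from h import *
a=load("w4");b=snap("wrist","w5");st()
def top(f,u,v,r=22):
    u,v=int(u),int(v);g=cv2.cvtColor(f["img"],cv2.COLOR_RGB2GRAY)
    g=g[v-r:v+r,u-r:u+r]; k=np.sort(g.ravel())[-60:].mean(); m=(g>0.85*k).astype(np.uint8)
    n,l,s,c=cv2.connectedComponentsWithStats(m);i=1+np.argmax(s[1:,4]);cs,_=cv2.findContours((l==i).astype(np.uint8),0,2)
    q=cv2.minAreaRect(cs[0]);return u-r+q[0][0],v-r+q[0][1],q[1],q[2],s[i,4]
pa=top(a,216,170,18);print(pa);q=proj(b,plane(a,*pa[:2],.122));pb=top(b,*q);print(q,pb)
X,e=tri((a,*pa[:2]),(b,*pb[:2]));print(X,e,plane(a,*pa[:2],.122),plane(b,*pb[:2],.122))
v=b["img"];u0,v0=int(q[0]),int(q[1]);cv2.imwrite("pics/w5c.png",cv2.resize(v[max(0,v0-90):v0+110,max(0,u0-100):u0+100,::-1],None,fx=3,fy=3)[:600])
E
python3 rod.py
```

```text
t 3.2 tcp [0.5315 0.2906 0.2501] x [ 0.0322 -0.9995  0.0023] z [ 0.0081 -0.002  -1.    ] F [ 1.18 -0.3   1.11] w 0.0603 q [-0.25  0.38 -0.46  1.69  0.19  1.11 -2.31]
(215.0, 169.0, (14.0, 14.0), 90.0, np.int32(207))
(np.float64(243.73463653807528), np.float64(191.24682500173716)) (243.5, 191.0, (16.0, 17.0), 90.0, np.int32(299))
[0.52600922 0.30075448 0.11940414] [np.float64(2.1949933072762358e-06), np.float64(2.1949933074233294e-06)] [0.52659337 0.30049506 0.122     ] [0.52679616 0.30069038 0.122     ]
```

View pics/w5c.png

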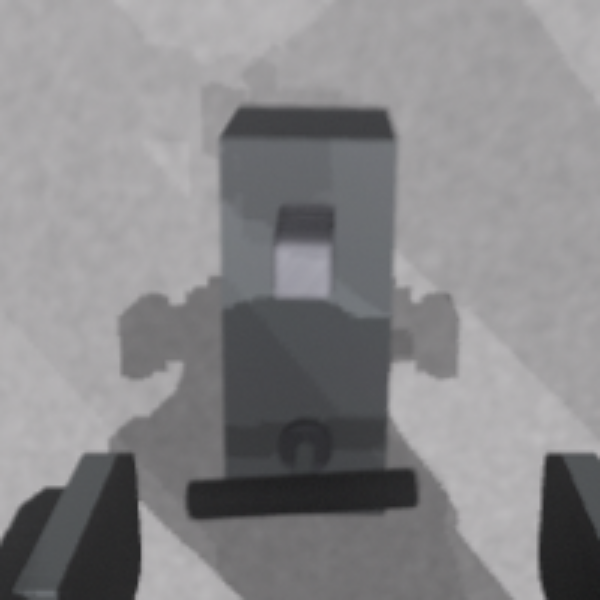

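The crop shows the rod's top (300,268) centred in the stand, with flats parallel to the jaws and the key bar clear at the bottom (300,495). The rod is at (0.5267, 0.3006), and its top triangulates to z ≈ 0.119 against 0.122 expected.

send_rows([
  {"dp": [-0.005, 0.01, -0.05], "rot": [0.002, 0.008, 0], "grip": 0.05},
  {"dp": [0, 0, -0.05], "rot": [0, 0, 0], "grip": 0.05},
  {"dp": [0, 0, 0], "rot": [0, 0, 0], "grip": 0.05},
  {"dp": [0, 0, 0], "rot": [0, 0, 0], "grip": 0.05},
])

```text
clock: 3.7
tcp_pos: [0.5363, 0.292, 0.1572]
orientation: [-2.233, 2.195, -0.016]
contact_force: [-0.2, -0.5, 1.4]
grip_width: 0.0502
```

Run:
```python
from h import *
o,R=st(); print("to go",np.array([.5267,.3006,.081])-o["tcp_pos"])
```

```text
t 3.7 tcp [0.5363 0.292  0.1572] x [ 1.720e-02 -9.999e-01 -2.000e-04] z [ 1.520e-02  5.000e-04 -9.999e-01] F [-0.2  -0.47  1.44] w 0.0502 q [-0.28  0.48 -0.43  1.77  0.25  0.93 -2.37]
to go [-0.00963822  0.00858039 -0.07622297]
```

send_rows([
  {"dp": [-0.01, 0.009, 0], "rot": [0, 0.015, 0.014], "grip": 0.045},
  {"dp": [0, 0, 0], "rot": [0, 0, 0], "grip": 0.045},
  {"dp": [0, 0, 0], "rot": [0, 0, 0], "grip": 0.045},
])

```text
clock: 4.08
tcp_pos: [0.5284, 0.3024, 0.1628]
orientation: [-2.25, 2.182, -0.003]
contact_force: [0.3, -0.2, -0.6]
grip_width: 0.0449
```

Run:
```python
from h import *
o,R=st(); print("to go",np.array([.5267,.3006,.081])-o["tcp_pos"])
```

```text
t 4.08 tcp [0.5284 0.3024 0.1628] x [ 0.0309 -0.9995 -0.004 ] z [ 0.0064  0.0042 -1.    ] F [ 0.3  -0.2  -0.57] w 0.0449 q [-0.29  0.47 -0.44  1.77  0.24  0.95 -2.37]
to go [-0.00169188 -0.00183473 -0.08180532]
```

send_rows([
  {"dp": [-0.002, -0.002, -0.02], "rot": [-0.004, 0.006, 0], "grip": 0.045},
  {"dp": [0, 0, -0.02], "rot": [0, 0, 0], "grip": 0.045},
  {"dp": [0, 0, 0], "rot": [0, 0, 0], "grip": 0.045},
  {"dp": [0, 0, 0], "rot": [0, 0, 0], "grip": 0.045},
])

```text
clock: 4.58
tcp_pos: [0.5255, 0.2997, 0.1196]
orientation: [2.254, -2.185, -0.0]
contact_force: [-0.8, -0.3, 0.2]
grip_width: 0.0453
```

Run:
```python
from h import *
o,R=st(); print("to go",np.array([.5267,.3006,.081])-o["tcp_pos"])
```

```text
t 4.58 tcp [0.5255 0.2997 0.1196] x [ 0.0312 -0.9995  0.0013] z [-0.0014 -0.0013 -1.    ] F [-0.84 -0.28  0.22] w 0.0453 q [-0.3   0.52 -0.43  1.8   0.27  0.88 -2.39]
to go [ 0.00118049  0.00088245 -0.03857834]
```

send_rows([
  {"dp": [0.001, 0.001, -0.02], "rot": [0, 0, 0], "grip": 0.045},
  {"dp": [0, 0, -0.018], "rot": [0, 0, 0], "grip": 0.045},
  {"dp": [0, 0, 0], "rot": [0, 0, 0], "grip": 0.045},
  {"dp": [0, 0, 0], "rot": [0, 0, 0], "grip": 0.045},
])

```text
clock: 5.08
tcp_pos: [0.5266, 0.3007, 0.0788]
orientation: [2.254, -2.185, -0.0]
contact_force: [1.0, 0.4, 0.8]
grip_width: 0.045
```

Run:
```python
from h import *
o,R=st(); print("to go",np.array([.5267,.3006,.081])-o["tcp_pos"])
f=snap("wrist","w6")
```

```text
t 5.08 tcp [0.5266 0.3007 0.0788] x [ 0.0312 -0.9995  0.0014] z [-0.0015 -0.0014 -1.    ] F [0.96 0.39 0.76] w 0.045 q [-0.32  0.58 -0.41  1.82  0.31  0.81 -2.42]
to go [ 0.00011812 -0.00010288  0.00219844]
```

View pics/w6.png

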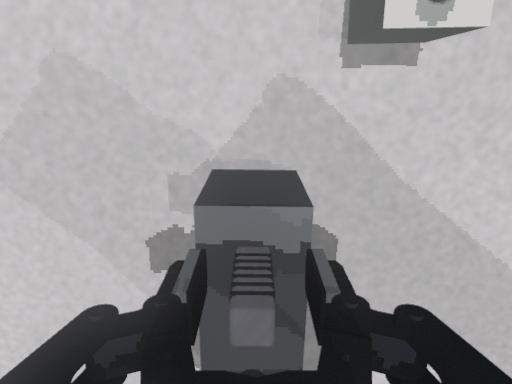

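The handle (232–273) sits between the pads (207, 307), about 1 mm off centre. I'll close on it.

send_rows([
  {"dp": [0, 0, 0], "rot": [0, 0, 0], "grip": 0.02},
  {"dp": [0, 0, 0], "rot": [0, 0, 0], "grip": 0.01},
  {"dp": [0, 0, 0], "rot": [0, 0, 0], "grip": 0.01},
  {"dp": [0, 0, 0], "rot": [0, 0, 0], "grip": 0.01},
  {"dp": [0, 0, 0], "rot": [0, 0, 0], "grip": 0.01},
], grip_force=80)

```text
clock: 5.75
tcp_pos: [0.5272, 0.301, 0.0802]
orientation: [-2.256, 2.187, -0.001]
contact_force: [0.7, -0.1, -0.5]
grip_width: 0.015
```

Run:
```python
from h import *
o,R=st()
```

```text
t 5.75 tcp [0.5272 0.301  0.0802] x [ 3.090e-02 -9.995e-01  4.000e-04] z [ 4.e-04 -4.e-04 -1.e+00] F [ 0.65 -0.12 -0.51] w 0.015 q [-0.32  0.58 -0.41  1.82  0.31  0.81 -2.42]
```

send_rows([
  {"dp": [0, 0, 0.02], "rot": [0, 0, 0], "grip": 0.01},
  {"dp": [0, 0, 0.02], "rot": [0, 0, 0], "grip": 0.01},
  {"dp": [0, 0, 0.02], "rot": [0, 0, 0], "grip": 0.01},
  {"dp": [0, 0, 0.02], "rot": [0, 0, 0], "grip": 0.01},
  {"dp": [0, 0, 0.03], "rot": [0, 0, 0], "grip": 0.01},
  {"dp": [0, 0, 0.04], "rot": [0, 0, 0], "grip": 0.01},
  {"dp": [0, 0, 0.04], "rot": [0, 0, 0], "grip": 0.01},
  {"dp": [0, 0, 0], "rot": [0, 0, 0], "grip": 0.01},
])

```text
clock: 6.75
tcp_pos: [0.5268, 0.3018, 0.2867]
orientation: [-2.253, 2.181, -0.004]
contact_force: [-0.0, 0.1, -1.1]
grip_width: 0.0153
```

Run:
```python
from h import *
o,R=st(); print(np.array([.5164,-.168,.27])-o["tcp_pos"])
```

```text
t 6.75 tcp [0.5268 0.3018 0.2867] x [ 0.0325 -0.9995 -0.0029] z [ 0.0061  0.0031 -1.    ] F [-0.    0.06 -1.11] w 0.0153 q [-0.26  0.36 -0.47  1.64  0.17  1.18 -2.31]
[-0.01041433 -0.46975812 -0.01673401]
```

send_rows([
  {"dp": [-0.001, -0.05, 0], "rot": [-0.003, 0.006, 0], "grip": 0.01},
  {"dp": [-0.001, -0.05, 0], "rot": [0, 0, 0], "grip": 0.01},
  {"dp": [-0.001, -0.05, 0], "rot": [0, 0, 0], "grip": 0.01},
  {"dp": [-0.001, -0.05, 0], "rot": [0, 0, 0], "grip": 0.01},
  {"dp": [-0.001, -0.05, 0], "rot": [0, 0, 0], "grip": 0.01},
  {"dp": [-0.001, -0.05, 0], "rot": [0, 0, 0], "grip": 0.01},
  {"dp": [-0.001, -0.05, 0], "rot": [0, 0, 0], "grip": 0.01},
  {"dp": [-0.001, -0.05, 0], "rot": [0, 0, 0], "grip": 0.01},
  {"dp": [-0.001, -0.04, 0], "rot": [0, 0, 0], "grip": 0.01},
  {"dp": [-0.001, -0.02, 0], "rot": [0, 0, 0], "grip": 0.01},
  {"dp": [0, 0, 0], "rot": [0, 0, 0], "grip": 0.01},
  {"dp": [0, 0, 0], "rot": [0, 0, 0], "grip": 0.01},
])

```text
clock: 8.25
tcp_pos: [0.5074, -0.1706, 0.289]
orientation: [2.261, -2.18, -0.006]
contact_force: [0.1, 0.9, 0.1]
grip_width: 0.0151
```

Run:
```python
from h import *
o,R=st(); print(np.array([.5164,-.168,.27])-o["tcp_pos"])
```

```text
t 8.25 tcp [ 0.5074 -0.1706  0.289 ] x [ 0.0366 -0.9993 -0.0022] z [-0.0033  0.0021 -1.    ] F [0.12 0.9  0.06] w 0.0151 q [ 0.4   0.21 -0.23  1.8   0.05  1.14 -1.37]
[ 0.00903143  0.00263613 -0.01900932]
```

send_rows([
  {"dp": [0.009, 0.0026, 0], "rot": [-0.002, -0.0033, 0], "grip": 0.01},
  {"dp": [0, 0, -0.015], "rot": [0, 0, 0], "grip": 0.01},
  {"dp": [0, 0, -0.015], "rot": [0, 0, 0], "grip": 0.01},
  {"dp": [0, 0, 0], "rot": [0, 0, 0], "grip": 0.01},
  {"dp": [0, 0, 0], "rot": [0, 0, 0], "grip": 0.01},
])

```text
clock: 8.88
tcp_pos: [0.517, -0.1637, 0.256]
orientation: [-2.269, 2.173, 0.003]
contact_force: [-0.0, 0.5, -0.7]
grip_width: 0.0154
```

Run:
```python
from h import *
o,R=st(); f=snap("wrist","w7")
tip=o["tcp_pos"]+R[:,2]*.0732; print("tip",tip, "to hole",np.array([.5164,-.168,.165])-tip)
t=proj(f,tip);h=proj(f,np.array([.5164,-.168,.165]));print(t,h)
u,v=map(int,h);cv2.imwrite("pics/w7c.png",cv2.resize(f["img"][v-70:min(v+70,384),u-90:u+90,::-1],None,fx=4,fy=4))
s=snap("scene","s7");ts=proj(s,tip);hs=proj(s,np.array([.5164,-.168,.165]));print(ts,hs)
```

```text
t 8.88 tcp [ 0.517  -0.1637  0.256 ] x [ 0.0429 -0.9991 -0.0016] z [-0.0015  0.0015 -1.    ] F [-0.04  0.55 -0.73] w 0.0154 q [ 0.39  0.25 -0.23  1.83  0.06  1.07 -1.4 ]
tip [ 0.51689533 -0.16354297  0.18275705] to hole [-0.00049533 -0.00445703 -0.01775705]
(np.float64(254.48908997038677), np.float64(210.19825359368213)) (np.float64(260.8146020868531), np.float64(202.52259440147313))
(np.float64(218.5490559803523), np.float64(145.1721937716507)) (np.float64(217.35686983303927), np.float64(149.73669973361763))
```

View pics/w7c.png

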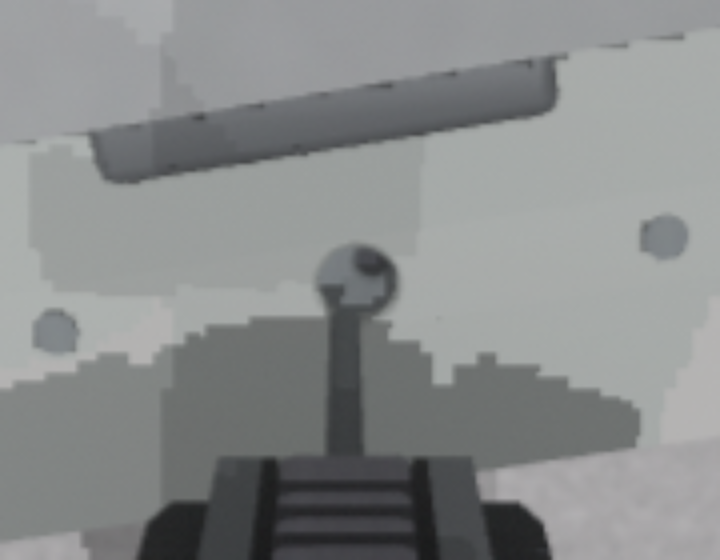

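The crop shows the pin's tip at (345,310) and the access hole at (357,283). A dark spot inside it at (373,262) is perhaps the chassis-plate hole seen through the access hole. I'll compute relative positions from the same camera.

Run:
```python
from h import *
f=load("w7");u0,v0=260-90,202-70
P=lambda x,y:(u0+(x+.5)/4-.5,v0+(y+.5)/4-.5)
g=cv2.cvtColor(f["img"],cv2.COLOR_RGB2GRAY)
print(g[190:216,248:272])
tip=plane(f,*P(345,311),.1828);hole=plane(f,*P(357,283),.165)
print("tip",tip,"hole",hole,"dark@plate",plane(f,*P(373,262),.147)-hole)
for n,c in(("w2",(258,169)),("w3",(381,194)),("w7",(260,202))):
    w=load(n);i=w["img"][c[1]-15:c[1]+16,c[0]-15:c[0]+16,::-1];cv2.imwrite(f"pics/z_{n}.png",cv2.resize(i,(256,256),interpolation=0))
cv2.imwrite("pics/z.png",np.hstack([cv2.imread(f"pics/z_{n}.png") for n in("w2","w3","w7")]))
```

```text
[[157 157 157 157 158 157 157 158 157 157 157 157 157 157 156 157 157 157
  159 158 159 158 159 159]
 [157 158 157 157 157 157 157 157 157 157 158 158 158 159 158 159 159 159
  159 159 159 159 159 159]
 [157 156 157 157 158 158 158 158 159 149 144 145 149 152 157 159 158 159
  159 159 159 159 159 159]
 [158 158 159 159 159 159 150 142 135 129 124 119 114 119 129 137 149 157
  159 159 159 159 159 159]
 [158 158 159 159 151 138 129 127 122 123 110  93  84  83  88 103 125 139
  155 159 159 159 159 159]
 [159 158 159 151 135 126 124 123 124 121 103  83  75  74  76  78  81 107
  135 154 159 159 160 159]
 [158 159 151 138 128 125 123 122 123 116  97  81  74  76  73  75  61  68
   95 131 161 168 168 167]
 [158 156 141 129 125 125 122 123 123 114  95  79  73  73  73  73  61  55
   63  95 145 166 170 170]
 [158 147 132 126 125 125 122 123 123 117  99  73  61  60  61  59  58  54
   56  70 106 152 168 170]
 [154 139 126 124 123 123 122 121 123 117 106  87  67  56  55  56  55  60
   66  70  85 141 166 170]
 [148 134 125 124 124 123 122 123 122 121 113 104  89  71  66  62  67  79
   76  73  82 12
[... 960 characters left out ...]
3  72  80  85  90  90  91 108 136
  146 158 166 169 169 169]
 [129 129 129 117  91  71  70  72  71  73  73  75  86  92  96 131 142 152
  162 166 169 169 169 169]
 [111 112 111 112  87  70  70  71  72  73  72  73  94 102 102 114 120 125
  130 131 160 168 169 168]
 [111 112 112 111  86  71  69  72  73  72  70  74  99 107 110 111 111 112
  113 112 156 168 168 168]
 [111 112 112 112  83  67  70  71  72  73  72  75 103 110 111 112 112 111
  112 148 165 167 168 167]
 [112 111 112 111  81  65  69  71  72  72  71  77 104 111 112 113 111 112
  111 156 167 167 167 167]]
tip [ 0.51753392 -0.16444083  0.1828    ] hole [ 0.51645228 -0.16660748  0.165     ] dark@plate [-0.00177448 -0.00327054 -0.018     ]
```

View pics/z.png

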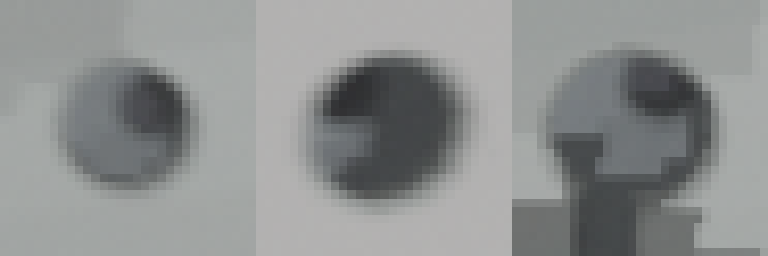

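The tiles show a dark disc (the plate hole) in all three views, at tile positions (152,102), partly shaded in the second, and (152,73) in the third. I'll cast rays onto the plate plane.

Run:
```python
from h import *
a,b,c=load("w2"),load("w3"),load("w7")
H=np.array([.5164,-.168,.165])
pc=(259.3,202.2)
for n,f,d,h in(("w2",a,(260.9,165.8),(258.0,168.8)),("w7",c,(262.9,195.3),pc)):
    hp=plane(f,*h,.165);print(n,hp,plane(f,*d,.147),"rel",(plane(f,*d,.147)-hp)[:2]*1e3)
print(tri((a,260.9,165.8),(c,262.9,195.3)))
```

```text
w2 [ 0.51613745 -0.16785093  0.165     ] [ 0.51521601 -0.17084728  0.147     ] rel [-0.92143728 -2.99634632]
w7 [ 0.51659754 -0.16690548  0.165     ] [ 0.51614679 -0.16982601  0.147     ] rel [-0.45075282 -2.92053149]
(array([ 0.51320632, -0.17065144,  0.13784152]), [np.float64(0.0005214971223745135), np.float64(0.0005214971223745057)])
```

The plate hole lies about (-0.7, -3.0) mm from the axis, which fits the 2.5 to 3.5 mm given. I'll move the tip over it, staying above the deck.

send_rows([
  {"dp": [-0.0014, -0.006, 0], "rot": [-0.0015, -0.0015, 0], "grip": 0.01},
  {"dp": [0, 0, -0.005], "rot": [0, 0, 0], "grip": 0.01},
  {"dp": [0, 0, 0], "rot": [0, 0, 0], "grip": 0.01},
])

```text
clock: 9.35
tcp_pos: [0.5158, -0.1708, 0.2517]
orientation: [-2.267, 2.174, -0.003]
contact_force: [0.8, 0.3, -0.4]
grip_width: 0.0149
```

```bash
cat > vis.py <<'E'
from h import *
import sys
o,R=st(); f=snap("wrist",sys.argv[1])
tip=o["tcp_pos"]+R[:,2]*.0732; H=np.array([.5165,-.1673,.165]);T=np.array([.5158,-.1700,.147])
print("tip",tip,"px",proj(f,tip),"hole px",proj(f,H),"tgt px",proj(f,T),"TCP to go",np.array([.5156,-.1697])-o["tcp_pos"][:2])
u,v=map(int,proj(f,H));cv2.imwrite(f"pics/{sys.argv[1]}c.png",cv2.resize(f["img"][v-30:v+30,u-40:u+40,::-1],None,fx=8,fy=8));print(u-40,v-30)
E
python3 vis.py w8
```

```text
t 9.35 tcp [ 0.5158 -0.1708  0.2517] x [ 4.170e-02 -9.991e-01  9.000e-04] z [ 1.9e-03 -8.0e-04 -1.0e+00] F [ 0.82  0.26 -0.39] w 0.0149 q [ 0.4   0.25 -0.23  1.84  0.07  1.06 -1.39]
tip [ 0.51594843 -0.17088522  0.17846891] px (np.float64(254.463795147946), np.float64(210.18309149263888)) hole px (np.float64(249.45660079254165), np.float64(202.68747307069532)) tgt px (np.float64(253.40626789885363), np.float64(196.01096923408264)) TCP to go [-0.00021016  0.00112318]
209 172
```

View pics/w8c.png

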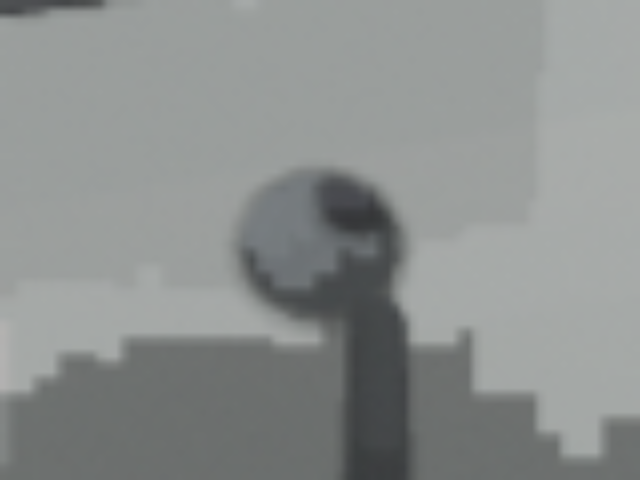

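The tip is at crop (375,298), the access hole at (321,243), and the plate hole's centre at about (354,197).

Run:
```python
from h import *
f=load("w8");tip=plane(f,255.4,208.8,.1785);print(tip,"hole",plane(f,248.6,201.9,.165),"plate",plane(f,252.7,196.1,.147));print("go",plane(f,252.7,196.1,.147)-tip)
```

```text
[ 0.51696347 -0.17146863  0.1785    ] hole [ 0.51705941 -0.16667807  0.165     ] plate [ 0.515708  -0.1694711  0.147    ]
go [-0.00125547  0.00199752 -0.0315    ]
```

send_rows([
  {"dp": [-0.0008, 0.0016, 0], "rot": [0.0008, 0.0019, 0], "grip": 0.01},
  {"dp": [0, 0, -0.008], "rot": [0, 0, 0], "grip": 0.01},
  {"dp": [0, 0, -0.008], "rot": [0, 0, 0], "grip": 0.01},
  {"dp": [0, 0, -0.006], "rot": [0, 0, 0], "grip": 0.01},
  {"dp": [0, 0, 0], "rot": [0, 0, 0], "grip": 0.01},
  {"dp": [0, 0, 0], "rot": [0, 0, 0], "grip": 0.01},
])

```text
clock: 10.15
tcp_pos: [0.5149, -0.1689, 0.2279]
orientation: [2.268, -2.174, -0.001]
contact_force: [-0.1, -0.1, -0.2]
grip_width: 0.0151
```

```bash
cat > s.py <<'E'
from h import *
o,R=st();print("tip",o["tcp_pos"]+R[:,2]*.0732,"go",np.array([.5151,-.1692])-o["tcp_pos"][:2],"rot",-R[1,2],R[0,2])
E
python3 s.py
```

```text
t 10.15 tcp [ 0.5149 -0.1689  0.2279] x [ 4.210e-02 -9.991e-01 -2.000e-04] z [-5.e-04  1.e-04 -1.e+00] F [-0.12 -0.14 -0.2 ] w 0.0151 q [ 0.39  0.27 -0.23  1.87  0.07  1.01 -1.4 ]
tip [ 0.51489937 -0.16888043  0.15473611] go [ 0.00016712 -0.00030927] rot -0.00014076361180214084 -0.00045786970532999056
```

send_rows([
  {"dp": [0.0002, -0.0003, -0.003], "rot": [0, 0, 0], "grip": 0.01},
  {"dp": [0, 0, -0.002], "rot": [0, 0, 0], "grip": 0.01},
  {"dp": [0, 0, -0.002], "rot": [0, 0, 0], "grip": 0.01},
  {"dp": [0, 0, -0.001], "rot": [0, 0, 0], "grip": 0.01},
])

```text
clock: 10.65
tcp_pos: [0.5155, -0.1693, 0.2199]
orientation: [-2.267, 2.174, -0.001]
contact_force: [-0.4, -0.2, -1.2]
grip_width: 0.015
```

```bash
python3 s.py
```

```text
t 10.65 tcp [ 0.5155 -0.1693  0.2199] x [ 4.200e-02 -9.991e-01  1.000e-04] z [ 5.e-04 -1.e-04 -1.e+00] F [-0.4  -0.17 -1.15] w 0.015 q [ 0.39  0.28 -0.23  1.87  0.08  0.99 -1.4 ]
tip [ 0.51552723 -0.16933904  0.14669574] go [-0.00039106  0.00012971] rot 0.00012753534088893542 0.0004941960660989702
```

At plate level with no force yet. I'll feel further down in small steps.

send_rows([
  {"dp": [-0.0003, 0, -0.0015], "rot": [0, 0, 0], "grip": 0.01},
  {"dp": [0, 0, -0.0015], "rot": [0, 0, 0], "grip": 0.01},
])

```text
clock: 10.9
tcp_pos: [0.5152, -0.1693, 0.2168]
orientation: [-2.267, 2.174, -0.001]
contact_force: [0.6, 0.0, -1.4]
grip_width: 0.0152
```

```bash
python3 s.py
```

```text
t 10.9 tcp [ 0.5152 -0.1693  0.2168] x [ 4.190e-02 -9.991e-01  2.000e-04] z [ 6.e-04 -1.e-04 -1.e+00] F [ 0.62  0.02 -1.4 ] w 0.0152 q [ 0.39  0.29 -0.23  1.88  0.08  0.99 -1.4 ]
tip [ 0.5152539  -0.16934407  0.14356484] go [-0.00010735  0.00013473] rot 0.0001275483744579855 0.0006359359722373445
```

send_rows([
  {"dp": [0, 0, -0.0015], "rot": [0, 0, 0], "grip": 0.01},
  {"dp": [0, 0, -0.0015], "rot": [0, 0, 0], "grip": 0.01},
  {"dp": [0, 0, -0.0015], "rot": [0, 0, 0], "grip": 0.01},
])

```text
clock: 11.28
tcp_pos: [0.5152, -0.1693, 0.212]
orientation: [-2.267, 2.174, -0.001]
contact_force: [-0.0, -0.3, -0.5]
grip_width: 0.0149
```

```bash
python3 s.py
```

```text
t 11.28 tcp [ 0.5152 -0.1693  0.212 ] x [ 4.190e-02 -9.991e-01  2.000e-04] z [ 7.e-04 -1.e-04 -1.e+00] F [-0.   -0.35 -0.47] w 0.0149 q [ 0.39  0.29 -0.23  1.88  0.08  0.97 -1.4 ]
tip [ 0.51528086 -0.16934277  0.13879008] go [-0.00012768  0.00013185] rot 0.00014912548512007492 0.000726579321785376
```

The tip is through the plate hole (8 mm below its top) without contact. Now on to the latch.

send_rows([
  {"dp": [-0.0001, 0, -0.003], "rot": [0, 0, 0], "grip": 0.01},
  {"dp": [0, 0, -0.003], "rot": [0, 0, 0], "grip": 0.01},
  {"dp": [0, 0, -0.002], "rot": [0, 0, 0], "grip": 0.01},
  {"dp": [0, 0, -0.0015], "rot": [0, 0, 0], "grip": 0.01},
  {"dp": [0, 0, -0.0015], "rot": [0, 0, 0], "grip": 0.01},
])

```text
clock: 11.9
tcp_pos: [0.5152, -0.1694, 0.2007]
orientation: [-2.267, 2.174, -0.001]
contact_force: [-1.6, 0.3, 5.2]
grip_width: 0.0146
```

```bash
python3 s.py
```

```text
t 11.9 tcp [ 0.5152 -0.1694  0.2007] x [ 4.190e-02 -9.991e-01  3.000e-04] z [ 8.e-04 -3.e-04 -1.e+00] F [-1.59  0.25  5.18] w 0.0146 q [ 0.39  0.3  -0.23  1.89  0.08  0.95 -1.4 ]
tip [ 0.51528114 -0.16942228  0.12748464] go [-0.00012079  0.00020081] rot 0.0002933996677596946 0.0008243600272787339
```

Contact with the latch at 5 N, where expected. Pressing slowly.

send_rows([
  {"dp": [0, 0, -0.0015], "rot": [0, 0, 0], "grip": 0.01},
  {"dp": [0, 0, -0.0015], "rot": [0, 0, 0], "grip": 0.01},
  {"dp": [0, 0, -0.0015], "rot": [0, 0, 0], "grip": 0.01},
])

```text
clock: 12.28
tcp_pos: [0.5149, -0.1695, 0.1982]
orientation: [2.267, -2.175, 0.001]
contact_force: [-2.5, 0.5, 7.0]
grip_width: 0.0151
```

```bash
python3 s.py
```

```text
t 12.28 tcp [ 0.5149 -0.1695  0.1982] x [ 4.150e-02 -9.991e-01  8.000e-04] z [ 4.e-04 -8.e-04 -1.e+00] F [-2.52  0.46  6.99] w 0.0151 q [ 0.39  0.31 -0.23  1.9   0.08  0.95 -1.41]
tip [ 0.51497093 -0.16951599  0.12495587] go [0.00015647 0.00025706] rot 0.0008049649585000335 0.0003743177847361739
```

send_rows([
  {"dp": [-0.0004, 0.0001, -0.002], "rot": [0, 0, 0], "grip": 0.01},
  {"dp": [0, 0, -0.002], "rot": [0, 0, 0], "grip": 0.01},
  {"dp": [0, 0, -0.002], "rot": [0, 0, 0], "grip": 0.01},
])

```text
clock: 12.65
tcp_pos: [0.5149, -0.1694, 0.195]
orientation: [2.267, -2.175, 0.004]
contact_force: [-3.6, 1.4, 7.9]
grip_width: 0.0148
```

```bash
python3 s.py
```

```text
t 12.65 tcp [ 0.5149 -0.1694  0.195 ] x [ 0.0412 -0.9991  0.0017] z [ 0.0015 -0.0017 -1.    ] F [-3.63  1.4   7.87] w 0.0148 q [ 0.39  0.31 -0.23  1.9   0.09  0.94 -1.41]
tip [ 0.51496781 -0.16956821  0.1217944 ] go [0.00024093 0.0002454 ] rot 0.0016776743694914644 0.0014854592760801348
```

send_rows([
  {"dp": [-0.0006, 0.0002, -0.002], "rot": [0.0017, 0.0015, 0], "grip": 0.01},
  {"dp": [-0.0003, 0.0001, -0.002], "rot": [0, 0, 0], "grip": 0.01},
])

```text
clock: 12.9
tcp_pos: [0.5147, -0.1695, 0.1933]
orientation: [-2.266, 2.175, -0.003]
contact_force: [-2.6, 1.5, 8.3]
grip_width: 0.0153
```

```bash
python3 s.py
```

```text
t 12.9 tcp [ 0.5147 -0.1695  0.1933] x [ 0.0409 -0.9992  0.0012] z [ 0.002  -0.0011 -1.    ] F [-2.62  1.53  8.32] w 0.0153 q [ 0.39  0.31 -0.23  1.9   0.09  0.93 -1.41]
tip [ 0.51485799 -0.16959628  0.12013077] go [0.0003877  0.00031749] rot 0.0010764165512930492 0.001990391749043436
```

send_rows([
  {"dp": [-0.0005, 0.0003, -0.002], "rot": [0.001, 0.002, 0], "grip": 0.01},
  {"dp": [-0.0003, 0.0002, -0.002], "rot": [0, 0, 0], "grip": 0.01},
])

```text
clock: 13.15
tcp_pos: [0.5148, -0.1695, 0.1916]
orientation: [-2.266, 2.175, -0.004]
contact_force: [-2.6, -0.1, 9.6]
grip_width: 0.0151
```

```bash
python3 s.py
```

```text
t 13.15 tcp [ 0.5148 -0.1695  0.1916] x [ 0.0406 -0.9992  0.0015] z [ 0.0023 -0.0014 -1.    ] F [-2.57 -0.09  9.58] w 0.0151 q [ 0.39  0.31 -0.23  1.91  0.09  0.93 -1.41]
tip [ 0.51496606 -0.16961868  0.11842029] go [0.00030291 0.00031905] rot 0.0013610097740531669 0.002308398678334023
```

send_rows([
  {"dp": [-0.0005, 0.0002, -0.002], "rot": [0.001, 0.002, 0], "grip": 0.01},
  {"dp": [-0.0003, 0.0001, -0.002], "rot": [0, 0, 0], "grip": 0.01},
])

```text
clock: 13.4
tcp_pos: [0.5148, -0.1695, 0.1902]
orientation: [-2.265, 2.176, -0.004]
contact_force: [-3.5, 0.7, 9.3]
grip_width: 0.0147
```

```bash
cat > lid.py <<'E'
from h import *
import sys
a=load("s1")["img"].astype(int);b=snap("scene","sl")["img"].astype(int)
d=np.abs(a-b).sum(2)[225:280,190:320];print("lid diff",(d>40).sum(),"bg diff",(np.abs(a-b).sum(2)[280:,:]>40).sum())
E
python3 s.py; python3 lid.py
```

```text
t 13.4 tcp [ 0.5148 -0.1695  0.1902] x [ 0.0402 -0.9992  0.0015] z [ 0.0024 -0.0014 -1.    ] F [-3.49  0.74  9.28] w 0.0147 q [ 0.39  0.32 -0.23  1.91  0.09  0.93 -1.41]
tip [ 0.51499315 -0.16964129  0.11696674] go [0.00028388 0.00033818] rot 0.001408570829231675 0.002418319484570518
lid diff 1676 bg diff 0
```

```bash
cat > lid.py <<'E'
from h import *
def ring(f,u,v,r=40):
    g=cv2.cvtColor(f["img"],cv2.COLOR_RGB2GRAY)[v-r:v+r,u-r:u+r];m=(g<55).astype(np.uint8)
    n,l,s,c=cv2.connectedComponentsWithStats(m);i=1+np.argmax(s[1:,2]*s[1:,3]);return s[i].tolist(),np.round(c[i]+[u-r,v-r],1)
for n,k,u,v in(("top","t1",286,167),("scene","s1",240,197)):
    print(n,"before",ring(load(k),u,v),"now",ring(snap(n,n+"_l"),u,v))
E
python3 lid.py
```

```text
top before ([20, 21, 41, 41, 140], array([286.6, 166.7])) now ([38, 19, 24, 34, 65], array([300.2, 159.9]))
scene before ([10, 16, 59, 50, 284], array([238.4, 200. ])) now ([10, 9, 60, 56, 312], array([238.5, 192.5]))
```

Run:
```python
from h import *
cv2.imwrite("pics/cmp.png",np.hstack([cv2.resize(load(n)["img"][110:300,150:330,::-1],None,fx=2.1,fy=2.1) for n in("s1","scene_l")]))
```

```text
(no output)
```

View pics/cmp.png

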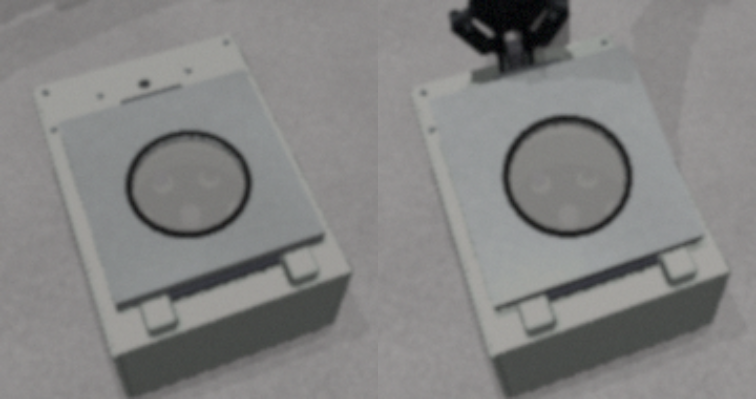

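The right-hand picture shows the lid's front edge raised to about (530,75), with the ring larger and shifted, so it is ajar. I'll draw the rod straight out.

send_rows([
  {"dp": [-0.0004, 0, 0.004], "rot": [0.001, 0.002, 0], "grip": 0.01},
  {"dp": [0, 0, 0.006], "rot": [0, 0, 0], "grip": 0.01},
  {"dp": [0, 0, 0.008], "rot": [0, 0, 0], "grip": 0.01},
  {"dp": [0, 0, 0.01], "rot": [0, 0, 0], "grip": 0.01},
  {"dp": [0, 0, 0.01], "rot": [0, 0, 0], "grip": 0.01},
])

```text
clock: 14.18
tcp_pos: [0.515, -0.1694, 0.2309]
orientation: [-2.265, 2.175, -0.003]
contact_force: [0.1, 0.1, -0.4]
grip_width: 0.0149
```

```bash
python3 s.py
```

```text
t 14.18 tcp [ 0.515  -0.1694  0.2309] x [ 4.060e-02 -9.992e-01  7.000e-04] z [ 1.8e-03 -6.0e-04 -1.0e+00] F [ 0.07  0.07 -0.35] w 0.0149 q [ 0.39  0.27 -0.23  1.86  0.07  1.01 -1.4 ]
tip [ 0.51516069 -0.16941658  0.15771284] go [7.14044448e-05 1.72928132e-04] rot 0.0005963025196593568 0.0018045236250459414
```

send_rows([
  {"dp": [0, 0, 0.015], "rot": [0.0006, 0.0018, 0], "grip": 0.01},
  {"dp": [0, 0, 0.02], "rot": [0, 0, 0], "grip": 0.01},
  {"dp": [0, 0, 0.03], "rot": [0, 0, 0], "grip": 0.01},
  {"dp": [0, 0, 0.03], "rot": [0, 0, 0], "grip": 0.01},
  {"dp": [0, 0, 0.01], "rot": [0, 0, 0], "grip": 0.01},
  {"dp": [0, 0, 0], "rot": [0, 0, 0], "grip": 0.01},
])

```text
clock: 14.92
tcp_pos: [0.5147, -0.1694, 0.3427]
orientation: [-2.265, 2.176, -0.002]
contact_force: [0.0, 0.1, 0.2]
grip_width: 0.0147
```

send_rows([
  {"dp": [0.001, 0.05, 0], "rot": [0, 0, 0], "grip": 0.01},
  {"dp": [0.001, 0.05, 0], "rot": [0, 0, 0], "grip": 0.01},
  {"dp": [0.001, 0.05, 0], "rot": [0, 0, 0], "grip": 0.01},
  {"dp": [0.001, 0.05, 0], "rot": [0, 0, 0], "grip": 0.01},
  {"dp": [0.001, 0.05, 0], "rot": [0, 0, 0], "grip": 0.01},
  {"dp": [0.001, 0.05, 0], "rot": [0, 0, 0], "grip": 0.01},
  {"dp": [0.001, 0.05, 0], "rot": [0, 0, 0], "grip": 0.01},
  {"dp": [0.001, 0.05, 0], "rot": [0, 0, 0], "grip": 0.01},
  {"dp": [0.001, 0.04, 0], "rot": [0, 0, 0], "grip": 0.01},
  {"dp": [0.001, 0.02, 0], "rot": [0, 0, 0], "grip": 0.01},
  {"dp": [0, 0, 0], "rot": [0, 0, 0], "grip": 0.01},
  {"dp": [0, 0, 0], "rot": [0, 0, 0], "grip": 0.01},
])

```text
clock: 16.42
tcp_pos: [0.5165, 0.298, 0.3268]
orientation: [2.244, -2.169, -0.016]
contact_force: [-0.3, 0.7, -0.6]
grip_width: 0.0151
```

```bash
sed -i 's/\[.5151,-.1692\]/[.5272,.3010]/' s.py; python3 s.py; python3 lid.py
```

```text
t 16.43 tcp [0.5165 0.298  0.3268] x [ 0.0338 -0.9994  0.0071] z [-0.0217 -0.0078 -0.9997] F [-0.31  0.67 -0.55] w 0.0151 q [-0.23  0.33 -0.52  1.59  0.16  1.29 -2.3 ]
tip [0.51490569 0.29740712 0.25357178] go [0.01070414 0.00302201] rot 0.007798845260493298 -0.02172363869200854
top before ([20, 21, 41, 41, 140], array([286.6, 166.7])) now ([19, 19, 43, 37, 114], array([289.4, 166.4]))
scene before ([10, 16, 59, 50, 284], array([238.4, 200. ])) now ([10, 9, 60, 57, 329], array([238.5, 192.9]))
```

send_rows([
  {"dp": [0.0107, 0.003, -0.02], "rot": [0.0078, -0.0217, 0], "grip": 0.01},
  {"dp": [0, 0, -0.04], "rot": [0, 0, 0], "grip": 0.01},
  {"dp": [0, 0, -0.04], "rot": [0, 0, 0], "grip": 0.01},
  {"dp": [0, 0, -0.03], "rot": [0, 0, 0], "grip": 0.01},
  {"dp": [0, 0, -0.01], "rot": [0, 0, 0], "grip": 0.01},
  {"dp": [0, 0, 0], "rot": [0, 0, 0], "grip": 0.01},
  {"dp": [0, 0, 0], "rot": [0, 0, 0], "grip": 0.01},
])

```text
clock: 17.4
tcp_pos: [0.5327, 0.2925, 0.1883]
orientation: [-2.238, 2.194, -0.011]
contact_force: [0.1, -0.3, 0.2]
grip_width: 0.015
```

```bash
python3 s.py
```

```text
t 17.4 tcp [0.5327 0.2925 0.1883] x [ 1.980e-02 -9.998e-01 -2.000e-04] z [ 1.020e-02  4.000e-04 -9.999e-01] F [ 0.13 -0.29  0.23] w 0.015 q [-0.24  0.45 -0.48  1.75  0.25  1.   -2.37]
tip [0.53341966 0.29250039 0.11505426] go [-0.00547276  0.00852592] rot -0.00035943189731960437 0.010203559112457124
```

send_rows([
  {"dp": [-0.0055, 0.0085, 0], "rot": [0, 0.0102, 0.011], "grip": 0.01},
  {"dp": [0, 0, -0.01], "rot": [0, 0, 0], "grip": 0.01},
  {"dp": [0, 0, 0], "rot": [0, 0, 0], "grip": 0.01},
  {"dp": [0, 0, 0], "rot": [0, 0, 0], "grip": 0.01},
])

```text
clock: 17.9
tcp_pos: [0.5277, 0.3029, 0.1801]
orientation: [-2.254, 2.183, -0.0]
contact_force: [0.0, 0.5, -0.4]
grip_width: 0.0154
```

```bash
python3 s.py
```

```text
t 17.9 tcp [0.5277 0.3029 0.1801] x [ 0.0322 -0.9995 -0.0026] z [ 0.0028  0.0027 -1.    ] F [ 0.05  0.46 -0.45] w 0.0154 q [-0.25  0.46 -0.49  1.75  0.25  0.99 -2.38]
tip [0.52788845 0.30308361 0.1068808 ] go [-0.00048173 -0.00188758] rot -0.002678030013470071 0.0028240013408080975
```

send_rows([
  {"dp": [-0.0005, -0.0019, -0.01], "rot": [-0.0027, 0.0028, 0], "grip": 0.01},
  {"dp": [0, 0, -0.01], "rot": [0, 0, 0], "grip": 0.01},
  {"dp": [0, 0, 0], "rot": [0, 0, 0], "grip": 0.01},
  {"dp": [0, 0, 0], "rot": [0, 0, 0], "grip": 0.01},
])

```text
clock: 18.4
tcp_pos: [0.527, 0.3003, 0.158]
orientation: [2.255, -2.185, -0.0]
contact_force: [-1.4, 0.6, -0.6]
grip_width: 0.0154
```

```bash
python3 s.py
python3 - <<'E'
from h import *
f=snap("wrist","w10");h=np.array([.5267,.3006,.072]);u,v=map(int,proj(f,h));print(u,v)
cv2.imwrite("pics/w10c.png",cv2.resize(f["img"][max(0,v-60):v+60,u-80:u+80,::-1],None,fx=5,fy=5)[:600])
E
```

```text
t 18.4 tcp [0.527  0.3003 0.158 ] x [ 3.180e-02 -9.995e-01  9.000e-04] z [-0.0011 -0.001  -1.    ] F [-1.43  0.63 -0.6 ] w 0.0154 q [-0.26  0.49 -0.48  1.77  0.27  0.95 -2.39]
tip [0.52690792 0.30022754 0.08482726] go [0.00021244 0.00070188] rot 0.0009641223403881959 -0.001088031805740492
254 204
```

View pics/w10c.png

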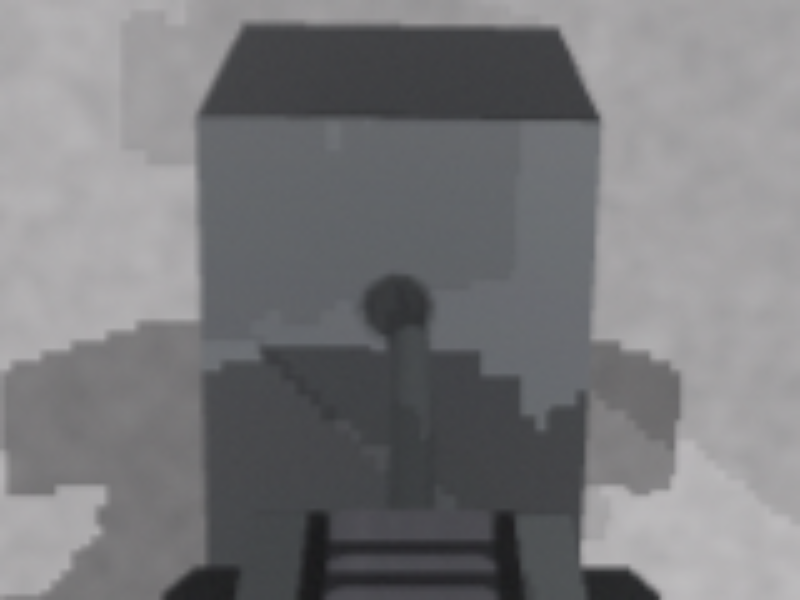

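Crop: the socket mouth is at (397,305) and the pin tip at (408,328), just above it.

Run:
```python
from h import *
f=load("w10");a=plane(f,253,204.6,.072);b=plane(f,255.2,209.2,.0848);print(a,b,"go",a-b)
```

```text
[0.52638593 0.30129462 0.072     ] [0.52766129 0.29977495 0.0848    ] go [-0.00127536  0.00151967 -0.0128    ]
```

send_rows([
  {"dp": [-0.0005, 0.0011, 0], "rot": [0.001, -0.001, 0], "grip": 0.01},
  {"dp": [0, 0, -0.006], "rot": [0, 0, 0], "grip": 0.01},
  {"dp": [0, 0, -0.006], "rot": [0, 0, 0], "grip": 0.01},
  {"dp": [0, 0, -0.002], "rot": [0, 0, 0], "grip": 0.01},
  {"dp": [0, 0, -0.002], "rot": [0, 0, 0], "grip": 0.01},
])

```text
clock: 19.08
tcp_pos: [0.5267, 0.3017, 0.1415]
orientation: [-2.256, 2.185, -0.0]
contact_force: [0.5, -1.4, -0.5]
grip_width: 0.0148
```

```bash
python3 s.py
```

```text
t 19.07 tcp [0.5267 0.3017 0.1415] x [ 3.180e-02 -9.995e-01 -5.000e-04] z [ 8.e-04  5.e-04 -1.e+00] F [ 0.5  -1.38 -0.45] w 0.0148 q [-0.27  0.51 -0.47  1.78  0.28  0.92 -2.4 ]
tip [0.52672789 0.30168965 0.06825154] go [ 0.00053013 -0.00065118] rot -0.000525458251401792 0.0007926925758059634
```

The tip is 4 mm below the socket mouth with no vertical force, so it is in. I'll lower it in steps.

send_rows([
  {"dp": [0.0003, -0.0004, -0.004], "rot": [-0.0005, 0.0008, 0], "grip": 0.01},
  {"dp": [0, 0, -0.006], "rot": [0, 0, 0], "grip": 0.01},
  {"dp": [0, 0, -0.008], "rot": [0, 0, 0], "grip": 0.01},
  {"dp": [0, 0, 0], "rot": [0, 0, 0], "grip": 0.01},
])

```text
clock: 19.58
tcp_pos: [0.5268, 0.301, 0.1218]
orientation: [2.256, -2.185, -0.0]
contact_force: [-0.4, -0.2, -0.2]
grip_width: 0.0151
```

```bash
python3 s.py
```

```text
t 19.57 tcp [0.5268 0.301  0.1218] x [ 3.170e-02 -9.995e-01  3.000e-04] z [-7.e-04 -3.e-04 -1.e+00] F [-0.36 -0.19 -0.22] w 0.0151 q [-0.27  0.53 -0.47  1.79  0.3   0.89 -2.41]
tip [0.52676944 0.30098443 0.04855952] go [ 3.82554827e-04 -9.76967202e-06] rot 0.00034616217560440765 -0.000655836960199875
```

send_rows([
  {"dp": [0.0003, 0, -0.008], "rot": [0.0003, -0.0006, 0], "grip": 0.01},
  {"dp": [0, 0, -0.01], "rot": [0, 0, 0], "grip": 0.01},
  {"dp": [0, 0, -0.01], "rot": [0, 0, 0], "grip": 0.01},
  {"dp": [0, 0, -0.005], "rot": [0, 0, 0], "grip": 0.01},
  {"dp": [0, 0, 0], "rot": [0, 0, 0], "grip": 0.01},
])

```text
clock: 20.2
tcp_pos: [0.5269, 0.3009, 0.086]
orientation: [2.256, -2.185, -0.0]
contact_force: [-0.6, 0.8, -0.2]
grip_width: 0.0148
```

```bash
python3 s.py
```

```text
t 20.2 tcp [0.5269 0.3009 0.086 ] x [ 3.170e-02 -9.995e-01  3.000e-04] z [-6.e-04 -3.e-04 -1.e+00] F [-0.56  0.77 -0.21] w 0.0148 q [-0.29  0.58 -0.45  1.82  0.33  0.82 -2.44]
tip [0.52686855 0.30088824 0.01278049] go [2.85371103e-04 8.99641521e-05] rot 0.0002977642329416697 -0.0006294509939400743
```

send_rows([
  {"dp": [0, 0, -0.0015], "rot": [0.0003, -0.0006, 0], "grip": 0.01},
  {"dp": [0, 0, -0.0015], "rot": [0, 0, 0], "grip": 0.01},
  {"dp": [0, 0, -0.0015], "rot": [0, 0, 0], "grip": 0.01},
])

```text
clock: 20.58
tcp_pos: [0.5274, 0.3013, 0.082]
orientation: [-2.255, 2.185, -0.001]
contact_force: [-0.9, 0.2, 0.1]
grip_width: 0.0153
```

```bash
python3 s.py
```

```text
t 20.57 tcp [0.5274 0.3013 0.082 ] x [ 3.170e-02 -9.995e-01 -8.000e-04] z [ 1.3e-03  8.0e-04 -1.0e+00] F [-0.95  0.25  0.06] w 0.0153 q [-0.29  0.58 -0.45  1.82  0.33  0.81 -2.44]
tip [0.52750624 0.30136805 0.00876046] go [-0.00021459 -0.00030972] rot -0.0007968776205116422 0.0012521015053344807
```

send_rows([
  {"dp": [-0.0002, -0.0003, -0.001], "rot": [0, 0, 0], "grip": 0.01},
  {"dp": [0, 0, -0.001], "rot": [0, 0, 0], "grip": 0.01},
  {"dp": [0, 0, -0.001], "rot": [0, 0, 0], "grip": 0.01},
])

```text
clock: 20.95
tcp_pos: [0.5274, 0.3011, 0.0796]
orientation: [-2.255, 2.185, -0.001]
contact_force: [-2.3, -2.2, 10.6]
grip_width: 0.0152
```

```bash
python3 s.py
```

```text
t 20.95 tcp [0.5274 0.3011 0.0796] x [ 3.160e-02 -9.995e-01 -7.000e-04] z [ 1.8e-03  7.0e-04 -1.0e+00] F [-2.3  -2.2  10.57] w 0.0152 q [-0.29  0.58 -0.44  1.82  0.33  0.81 -2.44]
tip [0.52752515 0.30111317 0.0064027 ] go [-1.95300264e-04 -5.91097102e-05] rot -0.000738579945604944 0.0017739697271848256
```

Seated (10.6 N at TCP z 0.0796, against 0.080 when it was picked up). Opening the jaws now.

send_rows([
  {"dp": [0, 0, 0.0003], "rot": [0, 0, 0], "grip": 0.018},
  {"dp": [0, 0, 0], "rot": [0, 0, 0], "grip": 0.025},
  {"dp": [0, 0, 0], "rot": [0, 0, 0], "grip": 0.045},
  {"dp": [0, 0, 0], "rot": [0, 0, 0], "grip": 0.045},
  {"dp": [0, 0, 0], "rot": [0, 0, 0], "grip": 0.045},
], grip_force=20)

```text
clock: 21.58
tcp_pos: [0.5276, 0.3012, 0.08]
orientation: [-2.255, 2.185, -0.001]
contact_force: [0.0, -0.2, 0.3]
grip_width: 0.0457
```

```bash
python3 s.py
```

```text
t 21.57 tcp [0.5276 0.3012 0.08  ] x [ 0.0316 -0.9995 -0.001 ] z [ 0.0021  0.001  -1.    ] F [ 0.03 -0.19  0.32] w 0.0457 q [-0.29  0.58 -0.44  1.82  0.33  0.81 -2.44]
tip [0.527726   0.30124828 0.00677698] go [-0.00036906 -0.00017212] rot -0.0010404446884641821 0.0021440462816995883
```

send_rows([
  {"dp": [0, 0, 0.015], "rot": [-0.001, 0.002, 0], "grip": 0.045},
  {"dp": [0, 0, 0.02], "rot": [0, 0, 0], "grip": 0.045},
  {"dp": [0, 0, 0.03], "rot": [0, 0, 0], "grip": 0.045},
  {"dp": [0, 0, 0.04], "rot": [0, 0, 0], "grip": 0.045},
  {"dp": [0, 0, 0.05], "rot": [0, 0, 0], "grip": 0.045},
  {"dp": [0, 0, 0.01], "rot": [0, 0, 0], "grip": 0.045},
  {"dp": [0, 0, 0], "rot": [0, 0, 0], "grip": 0.045},
  {"dp": [0, 0, 0], "rot": [0, 0, 0], "grip": 0.045},
])

```text
clock: 22.58
tcp_pos: [0.5269, 0.3016, 0.2581]
orientation: [-2.254, 2.181, -0.002]
contact_force: [-0.0, -0.3, -0.6]
grip_width: 0.0451
```

```bash
python3 s.py; sed -i 's/snap("wrist","w5")/snap("wrist","w11")/; s/w5c/w11c/' rod.py; python3 rod.py; python3 lid.py
python3 - <<'E'
from h import *
a=load("w11");im=a["img"][:,:,::-1]
s=load("scene_l")["img"][90:300,90:420,::-1]
im=cv2.resize(im,(532,400));s=cv2.resize(s,(400,255))
c=np.zeros((600,800,3),np.uint8);c[:345,:460]=cv2.resize(a["img"][:,:,::-1],(460,345));c[345:600,:400]=s
t=load("top_l")["img"][130:260,110:400,::-1];c[:,460:800][0:300,0:340]=cv2.resize(t,(340,300)) if 0 else cv2.resize(load("w11")["img"][120:260,180:340,::-1],(340,300))
c[345:600,400:800]=cv2.resize(t,(400,255))
cv2.imwrite("pics/fin.png",c)
E
```

```text
t 22.57 tcp [0.5269 0.3016 0.2581] x [ 0.0325 -0.9995 -0.0027] z [ 0.0045  0.0028 -1.    ] F [-0.04 -0.29 -0.58] w 0.0451 q [-0.23  0.39 -0.51  1.67  0.21  1.13 -2.34]
tip [0.52728218 0.30181446 0.18487102] go [ 0.00025052 -0.00060614] rot -0.002845956255587665 0.004544966757919926
t 22.62 tcp [0.5268 0.3015 0.2578] x [ 0.0325 -0.9995 -0.0025] z [ 0.004   0.0026 -1.    ] F [-0.47  0.49  0.9 ] w 0.045 q [-0.23  0.39 -0.51  1.67  0.21  1.13 -2.34]
(215.0, 169.0, (14.0, 14.0), 90.0, np.int32(207))
(np.float64(256.5175531446841), np.float64(185.61772886411003)) (257.0, 185.0, (16.0, 16.0), 90.0, np.int32(280))
[0.52709558 0.30025599 0.12290197] [np.float64(0.0003237816005274457), np.float64(0.00032378160052736436)] [0.52659337 0.30049506 0.122     ] [0.52714531 0.30010749 0.122     ]
top before ([20, 21, 41, 41, 140], array([286.6, 166.7])) now ([19, 19, 43, 37, 115], array([289.3, 166.5]))
scene before ([10, 16, 59, 50, 284], array([238.4, 200. ])) now ([10, 9, 60, 57, 320], array([238.3, 192.7]))
```

View pics/fin.png

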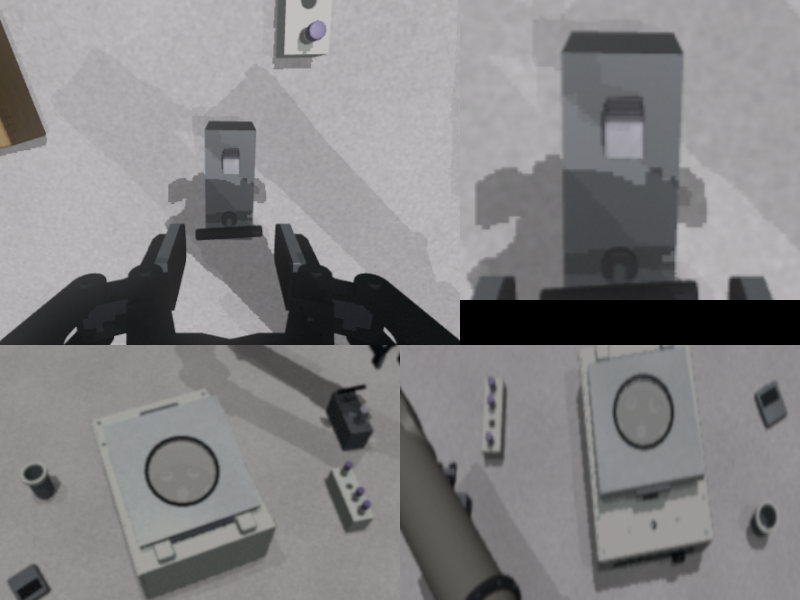

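The final pictures show the rod upright in the stand at wrist-picture position (257,185), with its top triangulated at z 0.123. The lid's front edge is raised, and the key, rack and bucket are in place. The gripper is clear and the arm is still. Handing in.

```bash
python3 -c "
from bench import hand_in; print(hand_in())"
```

```text
the job is handed in; nothing more can be done
None
```

The lid is ajar, the release rod is back home in its socket and released, and the job is handed in at about 22.7 s.

**Finding the hole and pressing:** I found the off-centre plate hole in the wrist pictures rather than by feel, about 3 mm to the −y side of the access hole's axis. The pin went through it with no contact. I pressed the latch in small steps, and the largest force I read on the machine was about 10 N downward, with up to 3.6 N sideways.

**Putting it back:** I drew the rod straight out and seated it in its own socket at 10.6 N. The tool height was within 1 mm of where I picked it up, and then I let go.

**Last checks:**
- **Rod:** its top triangulates to (0.527, 0.300, 0.123) m, against 0.122 m expected when home, and it stands upright.
- **Lid:** it is still raised in the scene and top views, as it was right after tripping. I did not measure its angle.
- **Key, rack, tubes and bucket:** they look undisturbed, by eye only.
- **Gripper:** it is clear of everything, 0.26 m up.

**Small disagreements:**
- Camera and arm-kinematic positions differed by up to about 1.5 mm, so I used values between them.
- The rod's height measured 0.119 m before the grasp and 0.123 m after, which I put down to calibration error.
- Forces were read only at the end of each move, so a brief peak between readings would not show.

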